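# Set out two instruments from the lidded case

## Task

Swing the clear lid of the instrument case right open so that it stays open by itself, then lift out the handpiece (thick grip, small cross head) and the ratchet wrench (round disc head) and lay them both flat in the steel tray. Leave the thin straight scaler where it lies in the case, then bring the lid back and lower it gently until it is fully shut, never letting it drop shut. Do not disturb the cast, the beaker or the jar.

Things in the scene. Friction and masses are not known exactly. Their poses are not given: they have to be found in the camera images.
- case: Low white case fixed to the table, 210 (its x) x 170 mm (its y), rim 22 mm high, walls 5 mm. Origin: centre of underside, z up. Lid hinge along its +y edge. Instruments lie along case y, heads to +y, in lanes at x = -60, 0, +60 mm (order varies), on black ribs at y = -34 and +34 mm, 8 mm wide, tops 34 mm above the table, between cheeks 28 mm apart and 11 mm higher. Between the ribs the space is free down to 5 mm.
- lid (a joint): Angle of the clear domed lid, about 280 g, 210 x 170 mm, walls 50 mm deep, flat top 75 mm above the table when shut. 0 shut; grows as it swings up and over towards case +y; stop at 1.85 rad. Free hinge, no latch: below about 1.1 rad it falls shut, beyond about 1.2 rad it falls open onto the stop and stays.
- lid_hinge (a point): Point on the hinge axis, midway along it: the case's +y edge, 22 mm above the table. The axis is parallel to the case's x.
- lid_knob (a point): Centre of the lid's handle: grey roller 30 mm long, parallel to the hinge, 22 mm thick, on a 14 x 12 mm stem 30 mm above the lid top, at mid-width. Lid shut: 150 mm from the hinge towards case -y, 83 mm above it. Lid fully open: 120 mm beyond the hinge towards +y, on the outer face, 143 mm above the table. Pinched on its flat ends (along case x) it pivots, so the fingers can stay pointing down.
- handpiece_mid (a point): Dental handpiece, 135 mm long, round grey metal grip 22 mm thick with dark rings, tapering to a small cross-wise head 22 mm wide at one end; about 110 g. Site: mid-length, half-way up; x along it towards the head, z up as it lies in the case. In the case the centre is 45 mm above the table. Flat in the tray the centre is about 15 mm above the table.
- ratchet_mid (a point): Steel ratchet wrench, 143 mm long, bar 16 mm thick (ringed grip) with a round disc head 30 mm across and 16 mm thick at one end; about 130 g. Site: mid-length, half-way up; x along it towards the head, z up as it lies in the case. In the case the centre is 42 mm above the table; flat in the tray about 12 mm.
- scaler_mid (a point): Thin straight scaler, 135 mm long, 16 mm thick in the middle with a fine point at both ends; about 60 g. It stays in the case. Site: mid-length, half-way up; x along it towards the case's +y side, z up as it lies in the case. 
- tray: Shallow rectangular steel tray fixed to the table, 220 mm along its x, 170 mm along its y, 20 mm high, walls and floor 4 mm. Origin: centre of its underside; z up. Lay both instruments on its floor, fully inside; side by side along its y at x = -40 and +40 mm they have room.
- jaw_cast: Bystander: cream plaster cast of a jaw, about 75 x 66 mm, 33 mm high, loose. Origin: centre of its underside.
- beaker: Bystander: white open cup, 72 mm across, 75 mm high, loose. Origin: centre of its underside.
- jar: Bystander: brown glass jar with black lid, 60 mm across, 65 mm high, loose. Origin: centre of its underside.

How it is judged:
By the outcome, as a careful person would: the job done as asked, in the order asked, and still so for the second after the job is handed in, with the robot touching nothing.
It also fails if it takes over 72 s, if anything falls off the work surface, if the arm or the gripper's body presses on something with over 40 N, if the wrist force passes 120 N, or if a joint passes its speed limit or range.

## Robot

A 7-joint arm with a two-finger parallel gripper is mounted at the origin on the work surface. World frame = base frame: x ahead of the robot, y to its left, z up, the work surface at z = 0. Lengths are in m, angles in rad, forces in N, time in s.
With the tool pointing down it reaches from about 0.4 to 0.85 m from the base axis. Payload 6.9 kg.
Tool frame: the origin (TCP) lies midway between the tips of the shut fingers; the grasp point (between the pads) lies behind it (ctrl.pinch_z is the z of the grasp point in the tool frame, in m); z points along the fingers, y is the direction in which the jaws open and shut (so a half turn about z gives the same grasp; the last joint's range is limited). The gripper opens to 85 mm and grips with 20 to 120 N. Pads are 22 mm wide; open, the fingers measure 114 mm over their backs; the gripper's body (76 mm by 85 mm) begins 54 mm behind the grasp point. The pads swing forward as they close: fully open they stand 13 mm farther back than shut.
Start: joints at [1.442, 0.507, -0.238, 1.5, 0.126, 1.149, -0.155], TCP at [0.145, -0.608, 0.231] pointing down, gripper open.
Joint ranges: [-3.08, 3.08], [-0.24, 2.05], [-1.43, 1.35], [0, 2.5], [-1.52, 4.66], [0.17, 1.96], [-2.89, 2.89]. Speed limits (rad/s): [2.39, 2.39, 3.14, 3.14, 3.14, 3.14, 3.14].

## Interface

Orientations are given as a unit quaternion [w, x, y, z].
In Python, from station import ctrl, get_state, vision, ticket, models gives the robot as it stands. Calls block until the motion is done:
- ctrl.movep(position, orientation): joint-space move of the TCP to a pose.
- ctrl.movel(position, frame=None, max_speed=0.15): straight line of the TCP; frame=None keeps the orientation; max_speed is the mean speed in m/s.
- ctrl.set_joints(angles): joint-space move.
- ctrl.ungrasp() and ctrl.close_gripper(force=None): open the fingers fully, or close them until they stop; force is the grip in N (None keeps the last).
- ctrl.pause(seconds).
- ctrl.ik(position, orientation): joint angles nearest the present ones, or None.
- get_state(): the state.
- vision.grab_frame(name): name is "side" or "top" or "wrist"; returns (picture, depth): 480x640x3 uint8, blue, green, red; 480x640 float32, m along the optical axis (not along the pixel's ray), 0 where there is no reading.
- vision.camera_info(name): a dict with "mtx" (3x3 intrinsics, pixels), "R" (3x3) and "t" (3): a world point X has camera coordinates R X + t; the wrist camera has in their place "hand_eye" (4x4, takes a point from camera to tool coordinates, whose origin is the TCP and whose axes are the flange's). Camera axes: x right, y down, z forward; pixel columns grow to the right and rows downward; lengths in m; the calibration is good to about 2 mm. A picture is of the moment at which its call begins: read the wrist's pose just before it. camera_info takes no time and is no camera call.
A pose or a line that the arm cannot do raises ctrl.Unreachable and nothing moves.
- ticket.close_job(): hands the job in, once; it reports no verdict.
Trained networks look in the newest picture that a camera, given by its name, has taken for a name from the list of things; names that differ only in an ending like _2 or _b are one class to them, and where a whole thing is asked for, a point or a joint stands for the part that bears it (a point fixed in the world has none). Each returns a list of dicts, best first, with "p" (0 to 1); they miss things now and then, are a little off and sometimes report something else, mostly with a low value. They report only what shows in the picture. A call takes as long as a camera call.
- models.recognise(camera, target): "point" ([column, row] in pixels, amid what is visible of it).
- models.masks_of(camera, target): "mask" (480x640 bool, what is visible of it) and "point" ([column, row] in pixels, amid what is visible of it).
The state is a dict: "time": time; "qpos": joint angles; "qd": joint speeds; "tau": joint torques, N m; "tcp_pos": TCP position; "eef_rot": TCP orientation; "contact_force": force on the tool from outside, world axes, zero at the start; "wrist_torque": the same for the moment, N m; "width": finger opening in m.
Only numpy, scipy, OpenCV 4.12 (cv2) and the standard library are available. Lean on these libraries where they do the work, as an engineer would, in place of code of your own. Each camera call takes 0.05 s, during which the arm holds its last target.

## Working session

There is one attempt and no reset: what is moved stays moved. The work goes in short steps, each a Python script; the robot and the scene stay as the last script left them, time stands still between calls to the robot, and variables do not carry over. Pictures are saved under pics/ and viewed, and the job is handed in when it is done.

```bash
ls; mkdir -p pics; python3 - <<'E'
from station import ctrl, get_state, vision, ticket, models
import cv2, numpy as np
s=get_state(); print({k:np.round(v,3) for k,v in s.items()}, ctrl.pinch_z)
for c in ["top","side"]:
    im,d=vision.grab_frame(c); cv2.imwrite(f"pics/{c}0.png",im); np.save(f"{c}0.npy",d)
    i=vision.camera_info(c); print(c,np.round(i["mtx"],1).tolist(),np.round(i["R"],3).tolist(),np.round(i["t"],3))
    for n in ["case","lid","lid_knob","lid_hinge","handpiece_mid","ratchet_mid","scaler_mid","tray","jaw_cast","beaker","jar"]:
        try: r=models.recognise(c,n); print(c,n,[(np.round(x["point"]).tolist(),round(x["p"],2)) for x in r[:3]])
        except Exception as e: print(n,e)
print(np.round(vision.camera_info("wrist")["hand_eye"],3).tolist(), get_state()["time"])
E
```

```text
pics
{'time': np.float64(0.0), 'qpos': array([ 1.442,  0.508, -0.238,  1.501,  0.126,  1.149, -0.155]), 'qd': array([ 0.001, -0.001, -0.001, -0.   , -0.001, -0.001,  0.001]), 'tau': array([ 1.0000e-03, -6.2060e+01, -2.1860e+00, -2.4966e+01,  1.3000e-02,
        1.2000e-02,  0.0000e+00]), 'tcp_pos': array([ 0.145, -0.608,  0.23 ]), 'eef_rot': array([-0.001,  0.993,  0.117, -0.   ]), 'contact_force': array([-0.216,  0.616,  0.284]), 'wrist_torque': array([ 0.002, -0.004,  0.004]), 'width': np.float64(0.086)} -0.0187
top [[454.5, 0.0, 318.1], [0.0, 454.5, 238.2], [0.0, 0.0, 1.0]] [[0.027, -0.999, 0.025], [-0.991, -0.03, -0.13], [0.13, -0.021, -0.991]] [-0.084  0.615  0.839]
top case [([227.0, 298.0], 0.77)]
top lid [([226.0, 294.0], 0.86)]
top lid_knob [([229.0, 294.0], 0.89)]
top lid_hinge [([222.0, 296.0], 0.9)]
top handpiece_mid []
top ratchet_mid [([224.0, 297.0], 0.16)]
top scaler_mid []
top tray [([428.0, 278.0], 0.76), ([401.0, 175.0], 0.69), ([226.0, 295.0], 0.25)]
top jaw_cast [([306.0, 174.0], 0.78)]
top beaker [([218.0, 155.0], 0.78)]
top jar [([400.0, 176.0], 0.97)]
side [[612.0, 0.0, 319.3], [0.0, 612.0, 236.8], [0.0, 0.0, 1.0]] [[-0.791, -0.611, 0.006], [-0.309, 0.391, -0.867], [0.528, -0.688, -0.498]] [0.447 0.289 0.75 ]
side case [([311.0, 332.0], 0.66), ([313.0, 327.0], 0.25)]
side lid []
side lid_knob [([314.0, 324.0], 0.59)]
side lid_hinge [([312.0, 327.0], 0.88)]
side handpiece_mid []
side ratchet_mid []
side scaler_mid []
side tray [([412.0, 240.0], 0.89)]
side jaw_cast []
side beaker [([173.0, 273.0], 0.64)]
side jar [([314.0, 207.0], 0.95)]
[[0.0, -0.954, -0.301, 0.078], [1.0, 0.0, 0.0, -0.001], [-0.0, -0.301, 0.954, -0.143], [0.0, 0.0, 0.0, 1.0]] 1.2
```

View pics/top0.png

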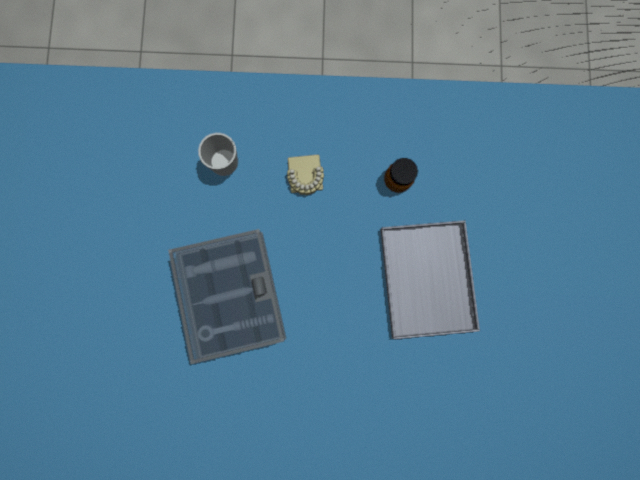

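View pics/side0.png

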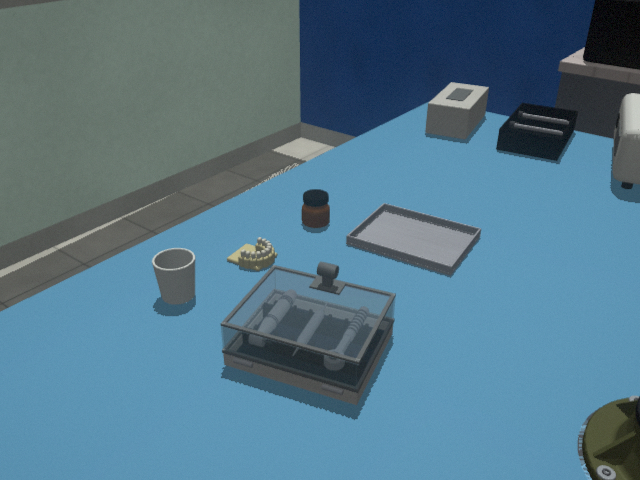

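The top picture shows the case at left (about 170–285, 230–362) with its hinge towards world +y. From far to near it holds the handpiece (row 265), the scaler (row 297) and the ratchet (row 328, disc at 206,333). The knob is at (259,287) and the tray at (428,280). Next I'll measure these.

```bash
cat > h.py <<'E'
from station import ctrl, get_state, vision, ticket, models
import cv2, numpy as np
from scipy.spatial.transform import Rotation as Ro
def cam(c):
    i=vision.camera_info(c); return np.array(i["mtx"]),np.array(i["R"]),np.array(i["t"])
def proj(c,P):
    K,R,t=cam(c); q=(R@np.atleast_2d(P).T).T+t; q=q@K.T; return q[:,:2]/q[:,2:]
def bp(c,px,z):
    K,R,t=cam(c); px=np.atleast_2d(px).astype(float)
    d=np.c_[px,np.ones(len(px))]@np.linalg.inv(K).T@R; o=-R.T@t
    return o+d*((z-o[2])/d[:,2])[:,None]
def cloud(c,d):
    K,R,t=cam(c); v,u=np.indices(d.shape); p=np.stack([(u-K[0,2])/K[0,0]*d,(v-K[1,2])/K[1,1]*d,d],-1)
    return (p-t)@R
E
python3 - <<'E'
from h import *
im=cv2.imread("pics/top0.png"); d=np.load("top0.npy")
W=cloud("top",d)
for c in [(259,287),(235,250),(220,330),(206,333),(250,325),(220,265),(225,296),(428,280),(350,300),(218,155),(306,160),(400,168)]:
    print(c,np.round(W[c[1],c[0]],3))
cv2.imwrite("pics/case_z.png",cv2.resize(im[215:375,155:300],None,fx=4.5/1.3,fy=4.5/1.3,interpolation=cv2.INTER_CUBIC))
cv2.imwrite("pics/tray_z.png",cv2.resize(im[210:350,370:490],None,fx=4,fy=4,interpolation=cv2.INTER_CUBIC))
for n in ["tray","lid","case","jar","beaker","jaw_cast"]:
    for r in models.masks_of("top",n)[:1]:
        m=r["mask"].astype(np.uint8); cs,_=cv2.findContours(m,0,2); c=max(cs,key=cv2.contourArea)
        b=cv2.boxPoints(cv2.minAreaRect(c)); print(n,round(r["p"],2),np.round(b,1).tolist())
        h={"tray":.02,"lid":.075,"case":.075,"jar":.065,"beaker":.075,"jaw_cast":.02}[n]
        print(np.round(bp("top",b,h)[:,:2],3).tolist(), m.sum())
E
```

```text
(259, 287) [0.518 0.036 0.116]
(235, 250) [0.586 0.087 0.077]
(220, 330) [0.44  0.107 0.074]
(206, 333) [0.434 0.131 0.075]
(250, 325) [0.451 0.053 0.079]
(220, 265) [0.557 0.112 0.078]
(225, 296) [0.501 0.101 0.076]
(428, 280) [ 0.544 -0.29   0.003]
(350, 300) [ 0.5   -0.134  0.002]
(218, 155) [0.787 0.143 0.007]
(306, 160) [ 0.782 -0.038  0.01 ]
(400, 168) [ 0.755 -0.22   0.064]
tray 0.76 [[380.1000061035156, 227.5], [467.8999938964844, 218.5], [479.5, 330.79998779296875], [391.70001220703125, 339.8999938964844]]
[[0.645, -0.19], [0.669, -0.367], [0.447, -0.386], [0.426, -0.215]] 9719
lid 0.76 [[163.8000030517578, 250.39999389648438], [260.6000061035156, 227.5], [287.6000061035156, 341.6000061035156], [190.6999969482422, 364.5]]
[[0.581, 0.217], [0.629, 0.042], [0.423, -0.016], [0.378, 0.155]] 11148
case 0.85 [[165.0, 249.1999969482422], [261.0, 227.39999389648438], [287.20001220703125, 342.5], [191.10000610351562, 364.29998779296875]]
[[0.583, 0.215], [0.629, 0.041], [0.421, -0.015], [0.379, 0.154]] 11120
jar 0.84 [[379.29998779296875, 183.1999969482422], [398.1000061035156, 151.89999389648438], [423.1000061035156, 166.89999389648438], [404.29998779296875, 198.1999969482422]]
[[0.724, -0.18], [0.787, -0.216], [0.759, -0.265], [0.696, -0.229]] 879
beaker 0.67 [[199.0, 133.0], [238.0, 133.0], [238.0, 175.0], [199.0, 175.0]]
[[0.807, 0.167], [0.81, 0.093], [0.728, 0.089], [0.725, 0.162]] 1315
jaw_cast 0.97 [[288.0, 155.0], [323.0, 155.0], [323.0, 195.0], [288.0, 195.0]]
[[0.788, -0.001], [0.79, -0.072], [0.707, -0.074], [0.705, -0.004]] 1263
```

View pics/case_z.png

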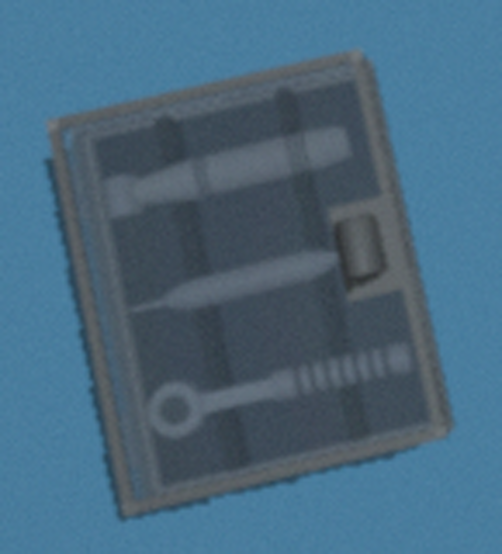

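View pics/tray_z.png

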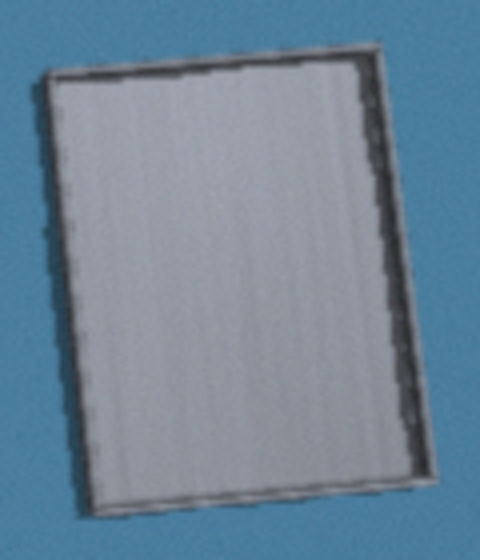

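```bash
cat >> h.py <<'E'
from scipy.optimize import least_squares
def fitrect(px,z,lx,ly,x0):
    # px order: (+x,+y),(+x,-y),(-x,-y),(-x,+y)
    Q=bp("top",px,z)[:,:2]; M=np.array([[lx,ly],[lx,-ly],[-lx,-ly],[-lx,ly]])/2
    f=lambda p:(M@np.array([[np.cos(p[2]),np.sin(p[2])],[-np.sin(p[2]),np.cos(p[2])]])+p[:2]-Q).ravel()
    r=least_squares(f,x0); return r.x, f(r.x).reshape(4,2)
E
python3 - <<'E'
from h import *
c=np.array([(52,122),(358,55),(450,432),(125,513)])/(4.5/1.3)+[155,215]
t=np.array([(47,76),(380,46),(435,480),(90,513)])/4+[370,210]
pc,e=fitrect(c-.36,.075,.210,.170,[.5,.1,0.2]); print("case",np.round(pc,4),np.round(e,4).tolist())
pt,e=fitrect(t-.38,.02,.22,.17,[.55,-.29,0.]); print("tray",np.round(pt,4),np.round(e,4).tolist())
d=np.load("top0.npy"); W=cloud("top",d)
m=W[270:310,245:280].reshape(-1,3); m=m[m[:,2]>.09]; print("knob top", len(m), m.mean(0), np.round(np.percentile(m[:,2],[50,95]),4))
def c2w(p,P): return np.r_[Ro.from_euler("z",p[2]).as_matrix()@np.r_[P[:2],0]][:2]+p[:2]
print("pred knob",c2w(pc,[0,.085-.15]), "hinge",c2w(pc,[0,.085]))
# overlay
for cn in ["top","side"]:
    im=cv2.imread(f"pics/{cn}0.png")
    for p,lx,ly,zz in [(pc,.21,.17,[.0,.022,.075]),(pt,.22,.17,[0,.02])]:
        for z in zz:
            P=[list(c2w(p,[a*lx/2,b*ly/2]))+[z] for a,b in [(1,1),(1,-1),(-1,-1),(-1,1)]]
            cv2.polylines(im,[np.round(proj(cn,P)).astype(int)],True,(0,255,255),1)
    k=list(c2w(pc,[0,-.065]))+[.105]; cv2.circle(im,tuple(np.round(proj(cn,k)[0]).astype(int)),2,(0,0,255),-1)
    im=im[200:400,140:500]; cv2.imwrite(f"pics/ov_{cn}.png",cv2.resize(im,None,fx=2.2,fy=2.2))
E
```

```text
case [0.5034 0.0994 0.2623] [[0.0004, 0.0021], [0.0035, -0.0017], [-0.0024, 0.0005], [-0.0014, -0.001]]
tray [ 0.5463 -0.288   0.1132] [[0.0033, 0.0014], [0.002, 0.0001], [-0.003, -0.0009], [-0.0022, -0.0006]]
knob top 221 [0.51958176 0.03427481 0.12819463] [0.1146 0.1179]
pred knob [0.52021257 0.03659908] hinge [0.4813228  0.18147001]
```

View pics/ov_top.png

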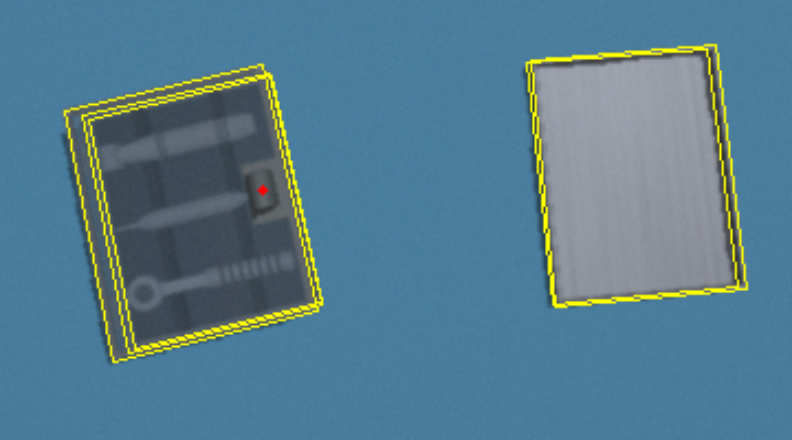

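View pics/ov_side.png

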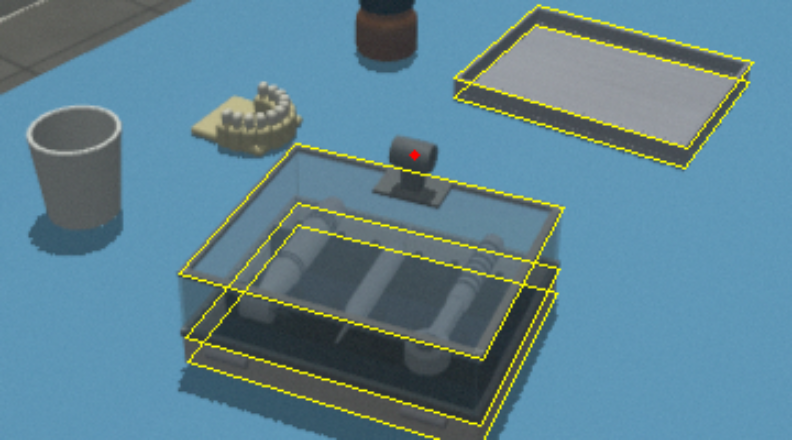

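The fit agrees with both views: the case is at (0.503, 0.099) with yaw 0.262 and the tray at (0.546, −0.288) with yaw 0.113. The knob lands where the geometry predicts, and the scaler is in the middle lane. Next I'll check that the arm can reach the lid arc and the grasps.

```bash
python3 - <<'E'
from h import *
ctrl.set_joints([-0.2,.42,0,1.65,0,1.07,0])
s=get_state(); print(s["time"],np.round(s["tcp_pos"],3),np.round(s["eef_rot"],3))
q=quat(PC[2],1)
for n,p in [("knob0",tcp(knob(0))),("knob.9",tcp(knob(.9))),("knob1.85",tcp(knob(1.85))),("up",knob(1.85)+[0,0,.1]),("hp",loc(PC,[.06,0,.036])),("ra",loc(PC,[-.06,0,.036]))]:
    j=ctrl.ik(p,q); print(n,np.round(p,3),None if j is None else np.round(j,2))
E
```

```text
4.3667 [0.565 0.088 0.23 ] [0.001 0.634 0.774 0.   ]
knob0 [0.52  0.037 0.086] [-0.11  0.52 -0.01  1.96  0.01  0.66  0.14]
knob.9 [0.489 0.154 0.172] [-0.33  0.39 -0.03  1.88  0.02  0.87 -0.11]
knob1.85 [0.45  0.298 0.125] [-0.59  0.49 -0.06  1.87  0.04  0.78 -0.41]
up [0.45  0.298 0.243] [-0.59  0.36 -0.06  1.71  0.03  1.07 -0.4 ]
hp [0.561 0.115 0.036] [-0.23  0.65 -0.02  1.87  0.02  0.63 -0.  ]
ra [0.445 0.084 0.036] [-0.23  0.53 -0.02  2.18  0.02  0.43  0.  ]
```

```bash
python3 - <<'E'
from h import *
def st(t):
    s=get_state(); print(t,round(s["time"],2),np.round(s["tcp_pos"],4),np.round(s["contact_force"],1),round(s["width"],4))
q=quat(PC[2],1); k=tcp(knob(0))
ctrl.movep(k+[0,0,.06],q); st("above")
ctrl.movel(k,max_speed=.12); st("at")
ctrl.close_gripper(30); st("closed")
im,_=vision.grab_frame("side"); cv2.imwrite("pics/side1.png",im[120:420,140:460])
E
```

```text
above 4.88 [0.5202 0.0357 0.1461] [ 0.8 -0.6  0.4] 0.0853
at 5.53 [0.5211 0.037  0.087 ] [-0.3 -0.3  0.6] 0.0854
closed 6.08 [0.5205 0.0366 0.0867] [-1.4 -0.3  4.2] 0.0293
```

View pics/side1.png

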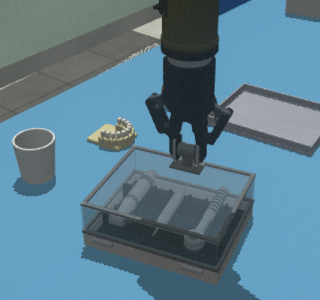

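The fingers have closed on the roller's ends at 29 mm width, with the lid still flat. Next I'll follow the arc, watching the force.

```bash
python3 - <<'E'
from h import *
def st(t):
    s=get_state(); print(t,round(s["time"],2),np.round(s["tcp_pos"],4),np.round(s["contact_force"],1),round(s["width"],4)); return s
p0=get_state()["tcp_pos"]; off=tcp(knob(0))-p0; print(off)
for i,th in enumerate(np.linspace(0,1.84,13)[1:]):
    ctrl.movel(tcp(knob(th)),max_speed=.15); s=st(f"{th:.2f}")
    if np.linalg.norm(s["contact_force"])>25 or s["width"]<.025: print("STOP"); break
im,_=vision.grab_frame("side"); cv2.imwrite("pics/side2.png",im)
E
```

```text
[-2.70636663e-04  1.79444109e-06 -4.67802231e-04]
0.15 6.45 [0.5168 0.0505 0.1084] [1.5 0.  0.6] 0.0293
0.31 6.78 [0.5122 0.0675 0.1276] [ 1.7 -1.   0.3] 0.0295
0.46 7.1 [0.5069 0.0872 0.1441] [1.4 0.4 0.9] 0.0295
0.61 7.42 [0.501  0.1092 0.1575] [ 2.7 -0.3  1.2] 0.0297
0.77 7.75 [0.4947 0.1329 0.1671] [2.8 0.8 2.4] 0.0293
0.92 8.07 [0.4881 0.1574 0.1729] [2.7 0.1 2.4] 0.0296
1.07 8.4 [0.4813 0.1827 0.1748] [2.9 1.6 3.5] 0.0292
1.23 8.72 [0.4746 0.2082 0.1726] [2.8 1.4 4.2] 0.0294
1.38 9.05 [0.4679 0.2328 0.1664] [2.  1.9 6.4] 0.0296
1.53 9.38 [0.4616 0.2565 0.1563] [1.9 2.3 5.6] 0.0294
1.69 9.7 [0.4557 0.2785 0.1426] [1.5 4.3 4.1] 0.0294
1.84 10.03 [0.4505 0.298  0.1255] [1.7 5.2 4.2] 0.0293
```

View pics/side2.png

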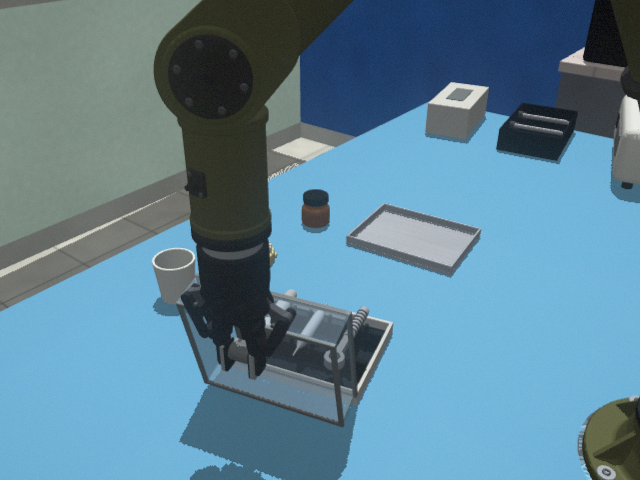

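The lid stands open on its stop with the case exposed. I'll release it, back away and look into the case.

```bash
python3 - <<'E'
from h import *
ctrl.ungrasp()
p=get_state()["tcp_pos"]; ctrl.movel(p+[0,0,.13],max_speed=.25)
ctrl.movep([.47,-.12,.26],quat(PC[2],1))
im,d=vision.grab_frame("top"); cv2.imwrite("pics/top2.png",im); np.save("top2.npy",d)
for n in ["handpiece_mid","ratchet_mid","scaler_mid"]:
    for r in models.masks_of("top",n)[:2]:
        m=r["mask"].astype(np.uint8); 
        if m.sum()<10: continue
        cs,_=cv2.findContours(m,0,2); c=max(cs,key=cv2.contourArea)
        b=cv2.boxPoints(cv2.minAreaRect(c)); h={"h":.045,"r":.042,"s":.042}[n[0]]
        Q=bp("top",np.r_[b,[r["point"]]],h); L=np.array([Ro.from_euler("z",-PC[2]).as_matrix()@(x-np.r_[PC[:2],0]) for x in Q])
        print(n,round(r["p"],2),np.round(r["point"]),np.round(L[:,:2]*1000,1).tolist())
s=get_state(); print(s["time"],np.round(s["tcp_pos"],3))
cv2.imwrite("pics/top2z.png",cv2.resize(im[200:380,120:320],None,fx=3.3,fy=3.3,interpolation=cv2.INTER_CUBIC))
W=cloud("top",d); m=W[240:365,160:290].reshape(-1,3); L=(m-np.r_[PC[:2],0])@Ro.from_euler("z",PC[2]).as_matrix()
for lane in (-.06,0,.06):
    for a,bb in ((-.03,-.015),(-.015,0),(0,.015),(.015,.03)):
        g=L[(abs(L[:,0]-lane)<.025)&(L[:,1]>a)&(L[:,1]<bb)&(L[:,2]>.035)]
        if len(g): print(lane,a,len(g),np.round(np.r_[np.median(g[:,0]),np.percentile(g[:,0],[3,97]),np.percentile(g[:,2],90)]*1000,1))
E
```

```text
handpiece_mid 0.56 [220. 267.] [[72.0, 73.5], [84.2, -63.6], [52.0, -66.7], [40.2, 69.9], [55.8, 5.0]]
handpiece_mid 0.36 [239. 327.] [[-45.6, 72.2], [-40.4, -73.4], [-70.6, -75.0], [-75.4, 70.0], [-62.2, -6.9]]
ratchet_mid 0.92 [232. 325.] [[-45.9, 73.3], [-39.0, -70.5], [-68.2, -72.4], [-74.8, 70.9], [-56.6, 6.1]]
scaler_mid 0.58 [227. 296.] [[8.3, 56.3], [8.3, -50.5], [-9.5, -50.8], [-9.4, 55.7], [-1.0, 3.3]]
13.0667 [ 0.47  -0.119  0.26 ]
-0.06 -0.03 69 [-60.  -68.  -52.9  52.1]
-0.06 -0.015 72 [-60.  -67.7 -52.6  51.6]
-0.06 0 45 [-59.9 -65.8 -54.9  50. ]
-0.06 0.015 47 [-60.3 -75.2 -54.9  49.3]
0 -0.03 69 [-0.4 -7.5  7.3 51.3]
0 -0.015 68 [-0.9 -8.   6.4 51. ]
0 0 67 [-1.3 -8.4  6.2 50.7]
0 0.015 70 [-1.2 -8.5 10.5 51.2]
0.06 -0.03 90 [59.3 50.2 70.4 56.1]
0.06 -0.015 91 [59.5 50.1 70.1 56.5]
0.06 0 96 [58.6 49.7 70.3 57.1]
0.06 0.015 93 [59.3 47.9 74.6 56.1]
```

View pics/top2z.png

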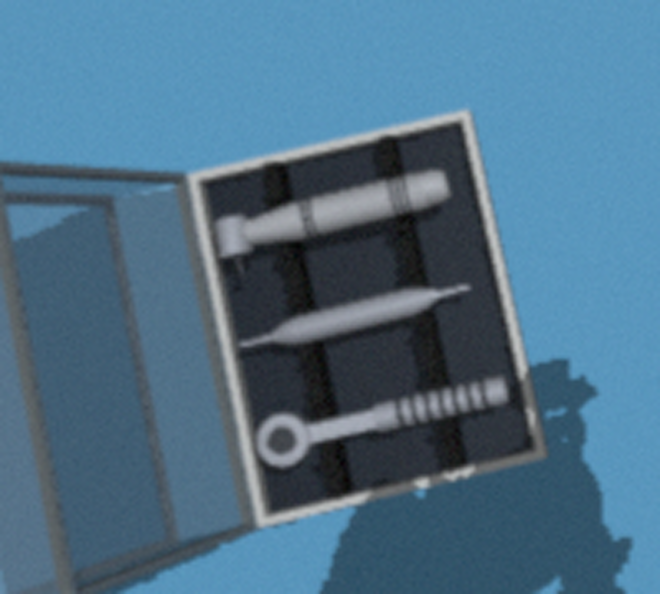

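The lid is open. The instruments sit at lanes x ≈ +59 (handpiece), −1 (scaler) and −60 mm (ratchet), at the heights given. I'll pick the handpiece first, biased 2 mm away from the scaler because the open fingers are wide.

```bash
cat >> h.py <<'E'
def st(t):
    s=get_state(); print(t,round(s["time"],2),np.round(s["tcp_pos"],4),np.round(s["contact_force"],1),round(s["width"],4)); return s
E
python3 - <<'E'
from h import *
q=quat(PC[2],1); g=loc(PC,[.062,-.008,.0365])
ctrl.movep(g+[0,0,.10],q); st("above")
ctrl.movel(g+[0,0,.02],max_speed=.2)
ctrl.movel(g,max_speed=.06); s=st("at")
if np.linalg.norm(s["contact_force"])<4:
    ctrl.close_gripper(40); st("closed")
    im,_=vision.grab_frame("side"); cv2.imwrite("pics/side3.png",im[150:420,140:460])
    ctrl.movel(g+[0,0,.03],max_speed=.08); st("lift")
    im,_=vision.grab_frame("side"); cv2.imwrite("pics/side4.png",np.hstack([cv2.imread("pics/side3.png"),im[150:420,140:460]]))
E
```

```text
above 14.13 [0.5657 0.1058 0.1372] [-0.1  0.1 -0.4] 0.0854
at 15.17 [0.5652 0.1078 0.0363] [-1.7  0.7 -0.8] 0.0851
closed 15.78 [0.5655 0.1078 0.0368] [-1.2 -0.4  3.3] 0.0202
lift 16.35 [0.5653 0.1078 0.0666] [ 0.3  0.8 -0.8] 0.0202
```

View pics/side4.png

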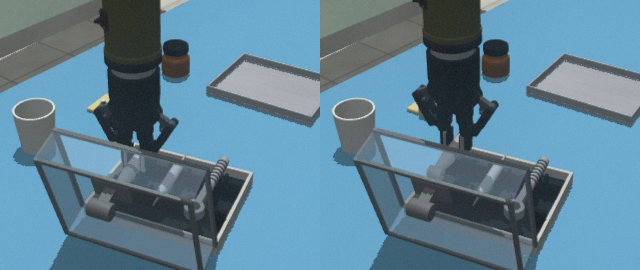

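```bash
python3 - <<'E'
from h import *
p=get_state()["tcp_pos"]; ctrl.movel(p+[0,0,.09],max_speed=.25)
q=quat(PT[2],1); g=loc(PT,[.04,-.0095,.0085])
ctrl.movep(g+[0,0,.11],q); st("above")
im,_=vision.grab_frame("side"); cv2.imwrite("pics/side5.png",im[100:340,250:520])
ctrl.movel(g+[0,0,.02],max_speed=.2); st("near")
ctrl.movel(g,max_speed=.05); st("down")
E
```

```text
above 18.4 [ 0.5881 -0.2906  0.1184] [-0.1  0.3 -1.9] 0.0203
near 19.05 [ 0.5879 -0.2926  0.0292] [ 0.8 -1.1 -0.7] 0.0204
down 19.6 [ 0.587  -0.2929  0.0083] [ 0.3  0.8 -1.7] 0.0205
```

View pics/side5.png

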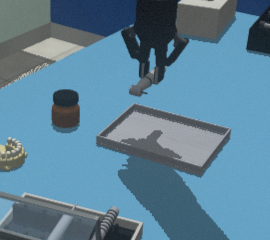

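```bash
python3 - <<'E'
from h import *
g=loc(PT,[.04,-.0095,.0085])
for z in (.007,.0055,.004):
    ctrl.movel([g[0],g[1],z],max_speed=.03); s=st("d")
    f=[get_state()["contact_force"][2] for _ in range(3)]; 
    if np.mean(f)>1.5: break
im,_=vision.grab_frame("side"); cv2.imwrite("pics/side6.png",cv2.resize(im[160:290,330:500],None,fx=4,fy=4,interpolation=cv2.INTER_CUBIC))
E
```

```text
d 19.85 [ 0.5872 -0.293   0.0071] [-0.2  0.7 -1.3] 0.0203
d 20.1 [ 0.5873 -0.2931  0.0068] [-1.6  1.9  8. ] 0.0204
```

View pics/side6.png

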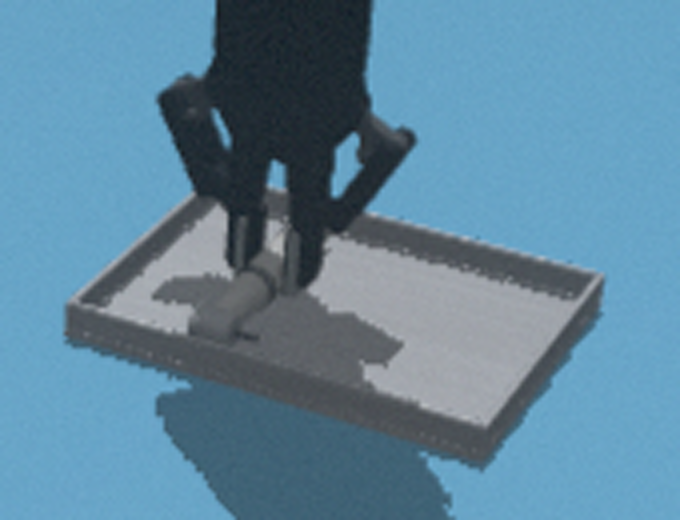

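The handpiece has touched the tray floor at the expected height (8 N, fully inside the walls). I'll release it and go for the ratchet.

```bash
python3 - <<'E'
from h import *
ctrl.ungrasp(); st("open")
p=get_state()["tcp_pos"]; ctrl.movel(p+[0,0,.12],max_speed=.25); s=st("up")
q=quat(PC[2],1); g=loc(PC,[-.063,-.010,.037])
ctrl.movep(g+[0,0,.10],q); st("above")
im,_=vision.grab_frame("top"); cv2.imwrite("pics/top3.png",cv2.resize(im[200:370,360:500],None,fx=3.5,fy=3.5,interpolation=cv2.INTER_CUBIC))
ctrl.movel(g+[0,0,.02],max_speed=.2)
ctrl.movel(g,max_speed=.06); s=st("at")
if np.linalg.norm(s["contact_force"])<4:
    ctrl.close_gripper(40); st("closed")
    im,_=vision.grab_frame("side"); a=im[190:420,200:420]
    ctrl.movel(g+[0,0,.03],max_speed=.08); st("lift")
    im,_=vision.grab_frame("side"); cv2.imwrite("pics/side7.png",cv2.resize(np.hstack([a,im[190:420,200:420]]),None,fx=1.8,fy=1.8))
E
```

```text
open 20.8 [ 0.5871 -0.2929  0.0054] [ 0.4 -0.4  0.5] 0.0856
up 21.43 [ 0.587  -0.2928  0.1258] [-0.7  1.2  0.1] 0.0855
above 22.89 [0.446  0.0725 0.1369] [ 0.3 -0.1  0.4] 0.0851
at 23.98 [0.4452 0.0734 0.0371] [ 0.1 -0.3 -0.2] 0.0853
closed 24.62 [0.4456 0.0735 0.0373] [-0.3  0.3  4.8] 0.0149
lift 25.19 [0.445  0.0734 0.0669] [ 0.4 -0.3 -2.3] 0.0151
```

View pics/side7.png

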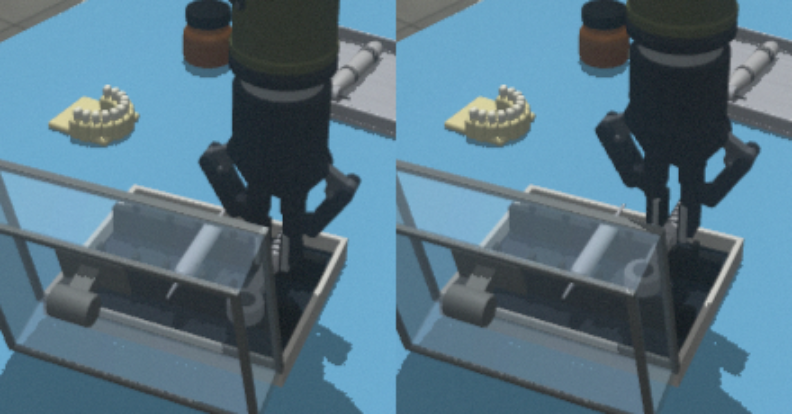

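View pics/top3.png

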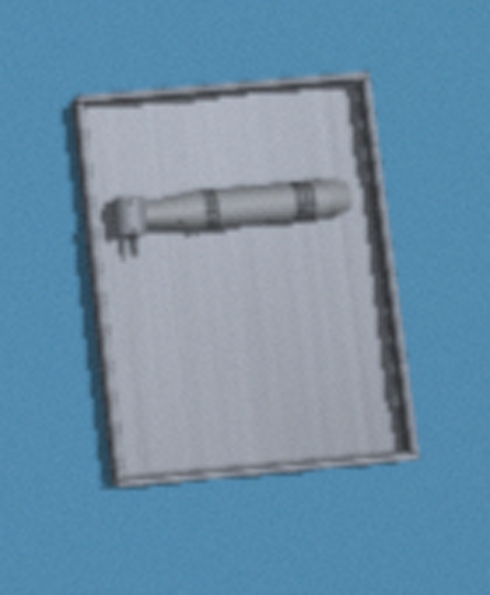

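The handpiece lies inside the tray and the ratchet is lifted level. The scaler hasn't moved. I'll place the ratchet now.

```bash
python3 - <<'E'
from h import *
p=get_state()["tcp_pos"]; ctrl.movel(p+[0,0,.09],max_speed=.25)
q=quat(PT[2],1); g=loc(PT,[-.04,-.0105,.0])
ctrl.movep(g+[0,0,.11],q); st("above")
ctrl.movel(g+[0,0,.025],max_speed=.2); st("near")
ctrl.movel(g+[0,0,.009],max_speed=.05)
for z in (.0075,.006,.0045):
    ctrl.movel(g+[0,0,z],max_speed=.03); s=st("d")
    f=[get_state()["contact_force"][2] for _ in range(3)]
    if np.mean(f)>1.5: break
im,_=vision.grab_frame("side"); cv2.imwrite("pics/side8.png",cv2.resize(im[160:290,330:500],None,fx=4,fy=4,interpolation=cv2.INTER_CUBIC))
E
```

```text
above 27.18 [ 0.5084 -0.3008  0.1098] [-0.2 -0.8 -1.4] 0.0149
near 27.76 [ 0.5085 -0.3024  0.0257] [ 0.5 -0.4 -1.7] 0.0152
d 28.48 [ 0.5078 -0.3031  0.0076] [ 0.2 -0.3 -2.1] 0.0147
d 28.73 [ 0.5078 -0.303   0.0074] [-3.7  2.  12. ] 0.0147
```

View pics/side8.png

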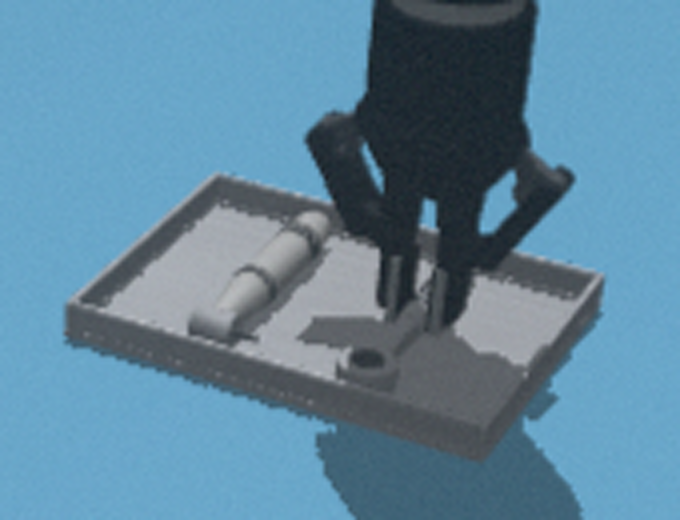

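```bash
python3 - <<'E'
from h import *
ctrl.ungrasp(); st("open")
p=get_state()["tcp_pos"]; ctrl.movel(p+[0,0,.21],max_speed=.3); st("up")
q=quat(PC[2],1); k=tcp(knob(1.845))
ctrl.movep(k+[0,0,.14],q); st("above")
for c in ("top","side"):
    im,_=vision.grab_frame(c); cv2.imwrite(f"pics/{c}9.png",im)
ctrl.movel(k+[0,0,.03],max_speed=.2)
ctrl.movel(k,max_speed=.08); s=st("at")
if np.linalg.norm(s["contact_force"])<4:
    ctrl.close_gripper(30); st("closed")
im,_=vision.grab_frame("side"); cv2.imwrite("pics/side10.png",im[180:480,120:460])
E
```

```text
open 29.46 [ 0.5077 -0.303   0.0059] [ 0.3 -0.2 -0.2] 0.0854
up 30.31 [ 0.507  -0.3024  0.2146] [-0.5  0.5 -0.3] 0.0855
above 32.48 [0.4508 0.2968 0.265 ] [-0.6  0.2 -0.3] 0.0853
at 33.8 [0.4503 0.2981 0.1256] [-0.1 -0.1  0.2] 0.0859
closed 34.35 [0.4506 0.2981 0.1256] [ 2.4 -0.3  3.1] 0.0292
```

View pics/top9.png

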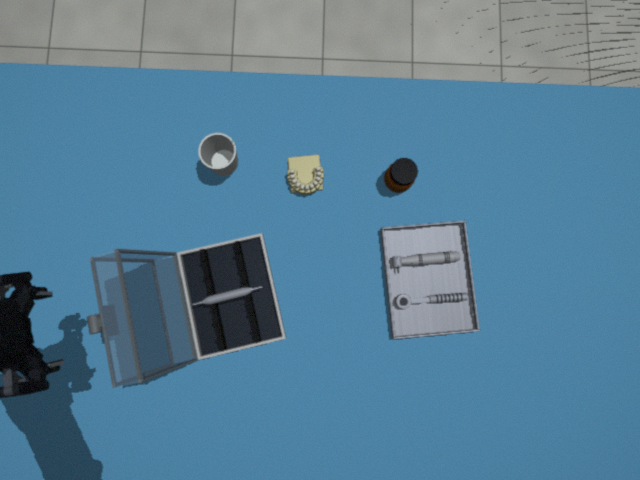

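View pics/side10.png

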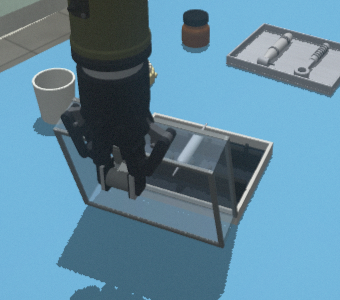

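Both instruments lie inside the tray, the handpiece at (428,258) and the ratchet at (430,299). The scaler is still in its lane and the bystanders haven't moved. The knob is gripped again at 29 mm, so I'll bring the lid back.

```bash
python3 - <<'E'
from h import *
ok=True
for th in np.r_[np.linspace(1.845,.2,12)[1:],.1,.05,.025,.012,.004]:
    ctrl.movel(tcp(knob(th)),max_speed=.15 if th>.3 else .05); s=st(f"{th:.3f}")
    if np.linalg.norm(s["contact_force"])>20 or s["width"]<.025: print("STOP"); break
im,_=vision.grab_frame("side"); cv2.imwrite("pics/side11.png",cv2.resize(im[200:420,200:420],None,fx=2.5,fy=2.5,interpolation=cv2.INTER_CUBIC))
E
```

```text
1.695 34.72 [0.4556 0.2791 0.1421] [2.  1.5 0.4] 0.0294
1.546 35.03 [0.4611 0.2583 0.1553] [2.7 2.  1.1] 0.0291
1.396 35.35 [0.4672 0.2355 0.1654] [3.5 0.4 1. ] 0.0294
1.247 35.67 [0.4736 0.2117 0.1718] [5.1 1.7 1.1] 0.0295
1.097 35.98 [0.4802 0.187  0.1745] [ 4.3 -0.4  1.5] 0.0292
0.948 36.3 [0.4868 0.1622 0.1735] [3.2 1.3 2.4] 0.0295
0.798 36.62 [0.4934 0.1377 0.1686] [4.  0.4 3.4] 0.0295
0.649 36.93 [0.4997 0.1143 0.16  ] [ 4.2 -1.   3.7] 0.0294
0.499 37.25 [0.5055 0.0923 0.1478] [ 5.3 -1.8  3.3] 0.0293
0.350 37.57 [0.5108 0.0724 0.1323] [ 5.  -2.   2.9] 0.0291
0.200 38.23 [0.5154 0.0555 0.1144] [ 4.4 -3.4  2.9] 0.0293
0.100 38.72 [0.5181 0.0452 0.1006] [ 4.6 -2.5  2.4] 0.0298
0.050 39.04 [0.5194 0.0406 0.0933] [ 3.8 -2.4  2.9] 0.0294
0.025 39.29 [0.5199 0.0385 0.0897] [ 4.3 -2.6  3.6] 0.0294
0.012 39.54 [0.5203 0.0375 0.0879] [ 5.1 -2.8  2.8] 0.0296
0.004 39.79 [0.5204 0.0368 0.0867] [ 4.4 -2.6  3.8] 0.0296
```

View pics/side11.png

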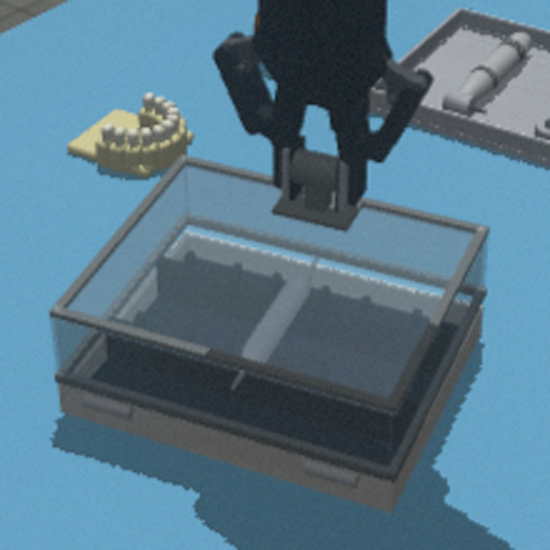

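The lid is down to about 0 rad with no dip. I'll ease it down until its seat is felt.

```bash
python3 - <<'E'
from h import *
f0=np.mean([get_state()["contact_force"][2] for _ in range(5)]); print(f0)
for th in (-.004,-.011,-.018,-.025):
    ctrl.movel(tcp(knob(th)),max_speed=.02); s=st(f"{th:.3f}")
    if s["contact_force"][2]-f0>6: print("seat"); break
ctrl.pause(.2)
ctrl.ungrasp(); st("open")
p=get_state()["tcp_pos"]; ctrl.movel(p+[0,0,.12],max_speed=.2)
ctrl.movep([.40,-.12,.30],quat(PC[2],1)); st("away")
for c in ("top","side"):
    im,d=vision.grab_frame(c); cv2.imwrite(f"pics/{c}12.png",im); np.save(f"{c}12.npy",d)
W=cloud("top",np.load("top12.npy")); W0=cloud("top",np.load("top0.npy"))
m=(slice(272,300),slice(250,272))
for X in (W0,W): print([np.round(np.median(X[r-2:r+3,c-2:c+3,2]),4) for c,r in [(259,287),(235,250),(220,330),(225,296),(250,325)]])
E
```

```text
2.138974272093714
-0.004 40.09 [0.5206 0.0362 0.0855] [ 5.1 -2.4  4.4] 0.0295
-0.011 40.34 [0.5207 0.0356 0.0845] [ 5.2 -3.2  3.4] 0.0296
-0.018 40.59 [0.5209 0.0351 0.0834] [ 3.7 -2.3  4.2] 0.0295
-0.025 40.84 [0.521  0.0346 0.0823] [ 3.9 -3.4  3.4] 0.0295
open 41.62 [0.5206 0.0347 0.0824] [-0.4  0.4  0.4] 0.0855
away 43.26 [ 0.4005 -0.1191  0.2992] [1.2 0.  0.2] 0.0856
[np.float64(0.1157), np.float64(0.0765), np.float64(0.0764), np.float64(0.0755), np.float64(0.0757)]
[np.float64(0.1162), np.float64(0.0757), np.float64(0.0758), np.float64(0.0756), np.float64(0.076)]
```

View pics/top12.png

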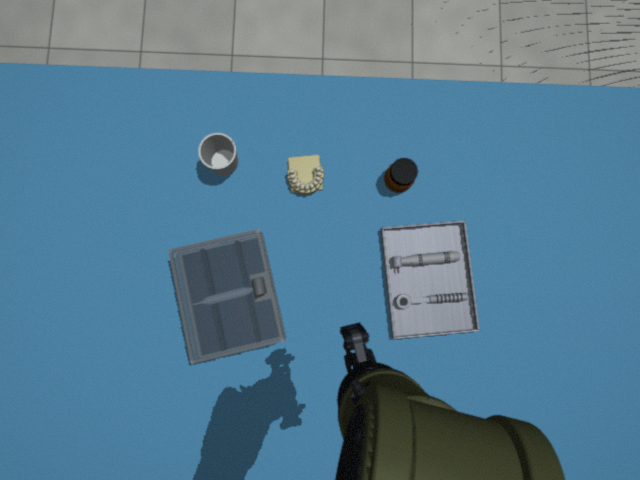

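View pics/side12.png

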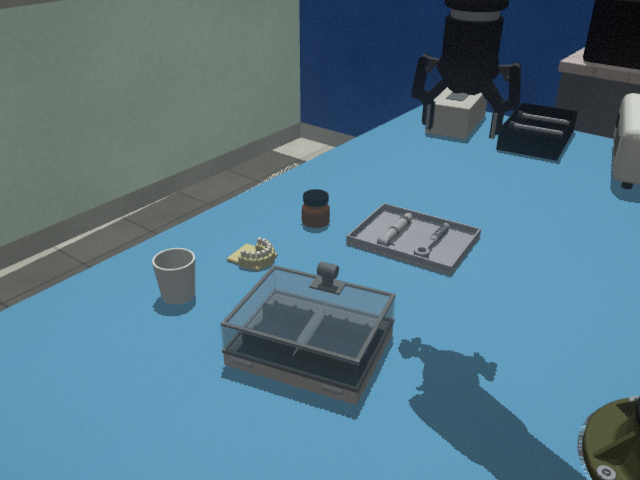

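The seat never showed up as a clear force, so I'll compare the shut lid with the starting pictures using the saved images, and check the margins in the tray.

```bash
python3 - <<'E'
from h import *
for c,reg in (("side",{"knob":(260,292,308,350),"lid":(265,400,215,400),"beaker":(240,310,145,205),"cast":(235,275,220,285),"jar":(185,230,295,335)}),("top",{"lid":(225,370,160,290),"beaker":(125,185,190,245),"cast":(148,200,280,330),"jar":(150,200,378,424)})):
    a=cv2.cvtColor(cv2.imread(f"pics/{c}0.png"),6).astype(np.float32); b=cv2.cvtColor(cv2.imread(f"pics/{c}12.png"),6).astype(np.float32)
    for n,(r0,r1,c0,c1) in reg.items():
        print(c,n,np.round(cv2.phaseCorrelate(a[r0:r1,c0:c1].copy(),b[r0:r1,c0:c1].copy()),2))
im=cv2.imread("pics/top12.png")
for z in (.02,.004):
    P=np.array([loc(PT,[a*.106,b*.081,z]) for a,b in [(1,1),(1,-1),(-1,-1),(-1,1)]])
    im=cv2.polylines(cv2.resize(im,None,fx=1,fy=1),[np.round(proj("top",P)).astype(int)],True,(0,255,255) if z<.01 else (0,0,255),1)
cv2.imwrite("pics/tray12.png",cv2.resize(im[210:350,370:490],None,fx=4,fy=4,interpolation=cv2.INTER_NEAREST))
E
```

```text
Traceback (most recent call last):
ValueError: setting an array element with a sequence. The requested array has an inhomogeneous shape after 1 dimensions. The detected shape was (2,) + inhomogeneous part.
```

```bash
python3 - <<'E'
from h import *
for c,reg in (("side",{"knob":(260,292,308,350),"lid":(265,400,215,400),"beaker":(240,310,145,205),"cast":(235,275,220,285),"jar":(185,230,295,335)}),("top",{"lid":(225,370,160,290),"beaker":(125,185,190,245),"cast":(148,200,280,330),"jar":(150,200,378,424)})):
    a=cv2.cvtColor(cv2.imread(f"pics/{c}0.png"),6).astype(np.float32); b=cv2.cvtColor(cv2.imread(f"pics/{c}12.png"),6).astype(np.float32)
    for n,(r0,r1,c0,c1) in reg.items():
        s,r=cv2.phaseCorrelate(a[r0:r1,c0:c1].copy(),b[r0:r1,c0:c1].copy()); print(c,n,np.round(s,2),round(r,2))
im=cv2.imread("pics/top12.png")
im=cv2.resize(im[210:350,370:490],None,fx=4,fy=4,interpolation=cv2.INTER_CUBIC)
for z in (.02,.004):
    P=np.array([loc(PT,[a*.106,b*.081,z]) for a,b in [(1,1),(1,-1),(-1,-1),(-1,1)]])
    cv2.polylines(im,[np.round((proj("top",P)-[370,210]+.5)*4).astype(int)],True,(0,255,255) if z<.01 else (0,0,255),1)
cv2.imwrite("pics/tray12.png",im)
E
```

```text
side knob [ 0.52 -0.1 ] 1.0
side lid [0.   0.45] 0.87
side beaker [0.04 0.06] 0.98
side cast [ 0.01 -0.02] 1.0
side jar [-0.01  0.55] 0.98
top lid [0.45 0.09] 0.63
top beaker [-0.03 -0.13] 0.92
top cast [ 0.16 -0.13] 0.91
top jar [-0.17 -0.08] 0.96
```

View pics/tray12.png

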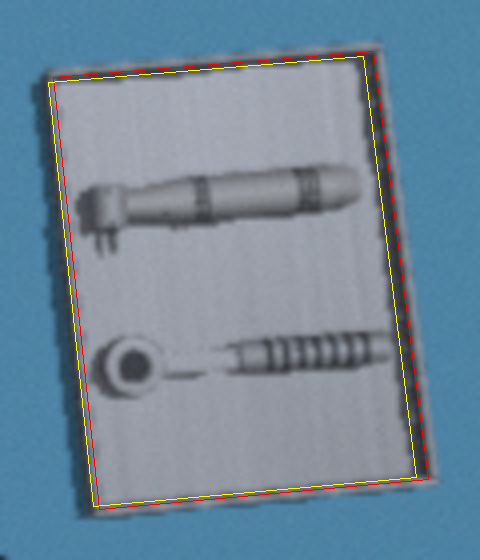

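```bash
python3 - <<'E'
from h import *
print(get_state()["time"]); ticket.close_job()
E
```

```text
43.3583
the job is handed in; nothing more can be done
```

The task is done and handed in at 43.4 s, well under the 72 s limit; the hand-in reported no verdict.

**What I did:** I swung the lid open to its stop by the knob and laid the handpiece and then the ratchet flat in the tray. Then I gripped the knob again, guided the lid down along its arc and let go only once it was shut.

**Last checks:**
- **Lid:** Height readings on the lid and knob are within 1 mm of the starting ones. The pictures show the lid within about half a pixel of where it began.
- **Tray:** Both instruments lie fully inside the tray floor outline. The ratchet is nearest a wall, with only a few millimetres to spare.
- **Scaler:** It is still in the middle lane of the case.
- **Cast, beaker and jar:** They look unmoved, with image shifts of at most 0.2 pixel. The exception is the jar in the side view, which read 0.55 pixel against 0.2 in the top view; I take that as noise.
- **Forces:** The highest tool force I read was about 13 N, when the ratchet touched the tray floor.

**One check that failed:** I expected a clear rise in force when the lid met its seat, but none showed over the last few millimetres. The fingers probably slid down the knob, so I judged the lid shut from the heights and pictures instead.

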